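# Crack the dry box open at the purge nozzle

## Robot

A 6-joint arm with a two-finger parallel gripper is mounted at the origin on the work surface. World frame = base frame: x ahead of the robot, y to its left, z up, the work surface at z = 0. Lengths are in m, angles in degrees, forces in N, time in s.
With the tool pointing down it reaches from about 0.25 to 0.725 m from the base axis. Payload 9.7 kg.
Tool frame: the origin (TCP) lies at the very end of the fingers, on their centre line; the grasp point (between the pads) lies 19 mm behind it (bot.grip_depth is the distance from the TCP to the grasp point, in m); z points along the fingers, y is the direction in which the jaws open and shut (so a half turn about z gives the same grasp; the last joint's range is limited). The gripper opens to 85 mm and grips with 20 to 120 N. Pads are 22 mm wide; open, the fingers measure 114 mm over their backs; the gripper's body (76 mm by 85 mm) begins 54 mm behind the grasp point. The pads swing forward as they close: fully open they stand 13 mm farther back than shut.
Start: joints at [0, 4.979, 10.078, 95.1, 0, 90], TCP at [0.55, -0, 0.231] pointing down, gripper open.
Joint ranges: [-179.16, 179.16], [-48.56, 103.87], [-65.8, 70.77], [-126.05, 130.52], [-82.76, 87.17], [-180, 180]. Speed limits (degrees/s): [127.2, 127.2, 147.25, 180, 180, 180].

## Interface

Orientations are given as [roll, pitch, yaw] about the fixed x, y, z axes, in that order (R = Rz(yaw) Ry(pitch) Rx(roll)).
In Python, from workcell import telemetry, optics, order, bot gives the robot as it stands. The module is installed in compiled form; this text tells all that it offers.
- The arm moves only by the shell command python3 -m inch 'ROWS' [FORCE]. ROWS is JSON, a list of rows, each a list of 7 numbers: the shift along the tool's x, y, z in m, then the turn, a rotation vector about the tool's x, y, z in rad, then the closure, from 0 (fully open) to 1 (shut). In form: [[tx, ty, tz, rx, ry, rz, grip], ...]. A call has 1 to 12 rows; each row is the pose to reach, as a shift and turn from the pose commanded when the call began, along the tool's axes at that moment; what a row does not reach only later rows make up. A row lasts 1/12 s, in which the tool goes at most 41.7 mm and 7.16 degrees, less where a joint would pass 70% of its speed; a pose out of reach is approached as far as the arm can. A call with a gripper value outside its range is refused whole. The fingers move at their own pace and stop on an object; FORCE is the grip in N (left out, the last holds). Time passes only in rows, so rows that repeat a pose let the fingers close. It gives the time, the measured TCP pose, the force and the opening at its end, in the units of the state.
- telemetry.get_obs(): the state, without advancing time (a new reading comes with each control period).
- optics.camera(name): name is "scene" or "side" or "wrist"; returns (picture, depth): 400x640x3 uint8, red, green, blue; 400x640 float32, m along the optical axis (not along the pixel's ray), 0 where there is no reading.
- optics.camera_info(name): a dict with "camera_matrix" (3x3 intrinsics, pixels), "xyz" and "attitude" of the camera in the world; the wrist camera has in their place "mount" (4x4, takes a point from camera to tool coordinates, whose origin is the TCP and whose axes are the flange's). Camera axes: x right, y down, z forward; pixel columns grow to the right and rows downward; lengths in m; the calibration is good to about 2 mm. The wrist camera is an equidistant fisheye: a pixel r from the principal point sees the ray r / f radians off the axis. A picture is of the moment at which its call begins: read the wrist's pose just before it. camera_info takes no time and is no camera call.
- order.job_done(): hands the job in, once; it reports no verdict.
The state is a dict: "time": time; "q": joint angles; "qd": joint speeds; "joint_efforts": joint torques, N m; "ee_pos": TCP position; "tcp_rot": TCP orientation; "wrist_force": force on the tool from outside, world axes, zero at the start; "torque": the same for the moment, N m; "opening": finger opening in m.
Only numpy, scipy, OpenCV 4.12 (cv2) and the standard library are available. Lean on these libraries where they do the work, as an engineer would, in place of code of your own. Each camera call takes 0.05 s, during which the arm holds its last target. There are 200 camera calls.

## Task

Turn the dry box on its turntable anticlockwise until the turntable's lug is against the stop post, so that the box's front faces the purge nozzle, keeping the lid sealed while you turn. Then pull the lid by its handle until the sticky seal lets go, without throwing it wide open, and hold its front edge about 25 mm open (a finger's breadth or so) with the box still at the stop. Finish while still holding the lid there with the gripper, and leave the parts bin, the screwdriver and the reel where they are.

Things in the scene. Friction and masses are not known exactly. Their poses are not given: they have to be found in the camera images.
- turntable (a joint): angle of the aluminium turntable (232 mm across) that carries the dry box; grows anticlockwise seen from above, 0 to 1.30 rad; at 1.30 the lug on its rim rests against the station's upright stop post and it can go no farther. It stays where it is left; friction about 0.25 N m (about 5 N sideways at the handle).
- lid (a joint): opening angle of the lid about its rear hinge: 0 shut and sealed, 0.40 at its limit. The tacky seal gives way at 12 to 15 N of upward pull on the handle: the pull peaks below 0.02 rad, has halved by about 0.08 and is gone at 0.12, where only the weight of the lid (about 250 g) is left. Let go, the lid falls shut.
- turn_axis (a point): point on the turntable's vertical axis, at its upper face, 27 mm above the bench. The box stands centred on it: grey sheet metal, 140 mm front to back, 180 mm wide, 76 mm high. Its x axis points from the box's front to its rear, y along its width, z up; turns with the turntable.
- lid_handle (a point): middle of the lid's handle, a round steel bar 12 mm thick along the lid's front edge, on a leg at each end (78 mm free between them). When shut its centre is 34 mm above the lid's upper face, 148 mm above the bench, 55 mm in front of the turntable's axis. Moves with the lid: x from front to rear (across the bar), y along the bar, z up. Gripped across the bar, the lid swings in the fingers.
- lid_hinge (a point): middle of the lid's hinge line, which runs along y at the box's rear upper edge, 105 mm above the bench, 74 mm behind the turntable's axis. The handle's bar centre lies 129 mm in front of it and 43 mm above it when shut; opening the lid lifts the bar and carries it rearward on an arc about this line.
- lid_front (a point): middle of the lower front edge of the lid (aluminium, 146 x 184 x 8 mm), 146 mm in front of the hinge; at 25 mm open the lid stands at about 0.17 rad.
- nozzle_tip (a point): tip of the brass purge nozzle on the fixed station, 96 mm above the bench, 158 mm from the turntable's axis; the block that carries it reaches 113 mm above the bench and 222 mm from the axis. With the turntable at its stop the box's front faces it squarely.
- parts_bin: bystander: open red plastic bin 100 x 150 x 70 mm, origin at the centre of its underside
- screwdriver: bystander: screwdriver lying on the bench
- reel: bystander: grey plastic reel 72 mm across, 48 mm high, standing on its flange; origin at the centre of its underside

How it is judged (in metres and radians):
On the way, in this order (a step that is already met when the one before it is completed fails the run):
1. the turntable is at its stop with the lid still sealed (value of joint turntable above 1.25 rad and value of joint lid below 0.06 rad), for 0.2 s.
2. the gripper has pulled the lid free of its seal, at the stop (value of joint lid above 0.08 rad and value of joint turntable above 1.25 rad and contact force between the fingers and lid above 0.5 N), for 0.1 s.
At the end, for the whole second after the job is handed in: the turntable is within 0.05 rad of its stop (above 1.25), the lid stands still between 0.11 and 0.24 rad (about 16 to 35 mm open at the front edge), held by the gripper's fingers (value of joint turntable above 1.25 rad and value of joint lid between 0.11 and 0.24 rad and velocity of joint lid between -0.05 and 0.05 rad/s and contact force between the fingers and lid above 0.5 N); the arm keeps its last pose, push and grip.
It fails at once if the seal is broken before the turntable is at its stop (value of joint turntable below 1.22 rad and value of joint lid above 0.06 rad).
It fails at once if the lid is thrown wide open (value of joint lid above 0.34 rad).
It fails at once if the parts bin, the screwdriver or the reel is moved by more than 30 mm (distance of any of parts_bin, screwdriver, reel from where it was at the start of the episode above 0.03 m).
It also fails if it takes over 40 s, if anything falls off the work surface, if the arm or the gripper's body presses on something with over 40 N, if the wrist force passes 120 N, or if a joint passes its speed limit or range.

## Working session

There is one attempt and no reset: what is moved stays moved. The work goes in short steps, Python scripts to look and compute and a shell command to move; the robot and the scene stay as the last step left them, time stands still between calls to the robot, and variables do not carry over. Pictures are saved under pics/ and viewed, about 8 in all and at most 12, crops included, and the job is handed in when it is done.

```bash
mkdir -p pics; cat > h.py <<'E'
import numpy as np,cv2
from scipy.spatial.transform import Rotation as R
from workcell import telemetry,optics,order,bot
def cloud(n):
    im,d=optics.camera(n);i=optics.camera_info(n);K=np.array(i["camera_matrix"])
    v,u=np.mgrid[:400,:640];P=np.stack([(u-K[0,2])/K[0,0]*d,(v-K[1,2])/K[1,1]*d,d],-1)
    a=np.array(i["attitude"]);M=a if a.shape==(3,3) else R.from_euler('xyz',a,degrees=True).as_matrix()
    return im,d,P@M.T+np.array(i["xyz"])
E
python3 - <<'E'
from h import *
for n in("scene","side"):
    im,d,W=cloud(n);np.save(n+".npy",W);cv2.imwrite(f"pics/{n}0.png",im[...,::-1])
    print(optics.camera_info(n)); print(np.median(W[d>0],0))
print(telemetry.get_obs())
E
```

```text
{'camera_matrix': array([[392.88194995,   0.        , 322.58694715],
       [  0.        , 392.88194995, 200.1058057 ],
       [  0.        ,   0.        ,   1.        ]]), 'xyz': array([1.3205361 , 0.0543416 , 0.88852991]), 'attitude': array([-133.45578825,    0.48105531,   93.91640775])}
[ 4.41527153e-01 -3.48428807e-03 -1.12900727e-04]
{'camera_matrix': array([[432.11700668,   0.        , 324.8539988 ],
       [  0.        , 432.11700668, 200.70936227],
       [  0.        ,   0.        ,   1.        ]]), 'xyz': array([0.34194106, 0.86675887, 0.72690177]), 'attitude': array([-124.86224913,   -0.3964471 , -168.59799121])}
[ 0.53048274 -0.04021946  0.00143682]
{'time': 0.1, 'q': array([-1.86870174e-04,  5.00707055e+00,  1.00407542e+01,  9.51002493e+01,
        2.82137932e-04,  9.00003298e+01]), 'qd': array([-0.02572989, -0.028184  ,  0.14895947,  0.00434262,  0.06489671,
       -0.01969357]), 'joint_efforts': array([ 5.47294949e-04, -5.21561801e+01,  4.65652657e+01,  1.59993977e-02,
       -1.19309320e-06, -5.24902489e-06]), 'ee_pos': array([ 5.49798690e-01, -3.89761100e-07,  2.30678162e-01]), 'tcp_rot': array([-1.79933434e+02, -2.81754560e-04,  8.99994830e+01]), 'wrist_force': array([ 0.74733071,  0.57417104, -0.69362012]), 'torque': array([ 0.07138826, -0.00743675, -0.00208162]), 'opening': 0.08541107392302143}
```

View pics/scene0.png

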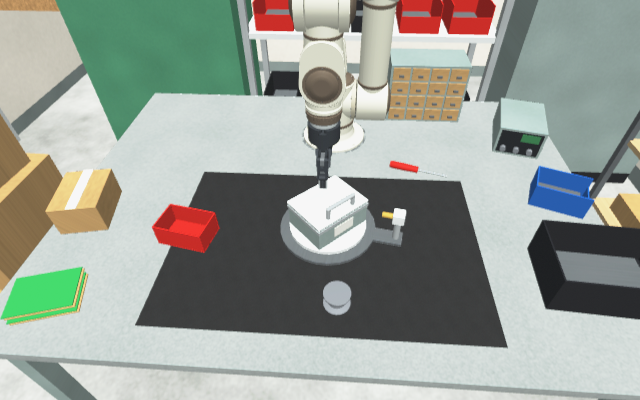

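View pics/side0.png

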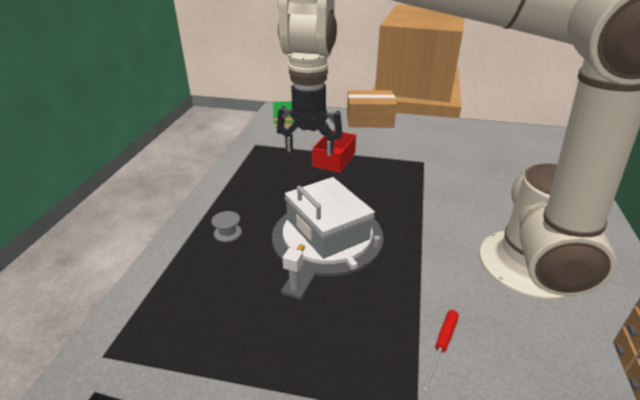

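The scene view has the box at about (328,215), its handle at (340,205) and the nozzle at (398,218). The reel is at (337,295), the bin at (186,228) and the screwdriver at (405,167). The side view shows the same, with the handle at (309,202) and the nozzle at (298,256). Next I'll measure these points.

```bash
python3 - <<'E'
from h import *
for n,(a,b,c,e) in {"scene":(170,260,280,420),"side":(170,280,260,390)}.items():
    W=np.load(n+".npy")[a:b,c:e].reshape(-1,3)
    L=W[(W[:,2]>.105)&(W[:,2]<.121)&(W[:,0]>.3)]
    r=cv2.minAreaRect(L[:,:2].astype(np.float32)*1000);print(n,len(L),r,np.median(L[:,2]))
    c0=np.array(r[0])/1000
    H=W[(W[:,2]>.139)&(W[:,2]<.160)&(np.hypot(*(W[:,:2]-c0).T)<.1)]
    print("handle",len(H),H.mean(0),np.ptp(H,0)); 
    hr=cv2.minAreaRect(H[:,:2].astype(np.float32)*1000);print(hr, H[:,2].max())
    T=W[(W[:,2]>.02)&(W[:,2]<.034)&(np.hypot(*(W[:,:2]-c0).T)<.125)];print("tt",cv2.minEnclosingCircle(T[:,:2].astype(np.float32)))
    N=W[(W[:,2]>.07)&(W[:,2]<.125)&(np.hypot(*(W[:,:2]-c0).T)>.14)&(np.hypot(*(W[:,:2]-c0).T)<.24)];print("noz",len(N),N.min(0),N.max(0),N.mean(0))
E
```

```text
scene 2226 ((540.2828369140625, 54.42390441894531), (298.9124450683594, 207.160400390625), 55.988197326660156) 0.11307289049352748
handle 150 [0.55064737 0.04226195 0.150339  ] [0.07482402 0.07423129 0.01557688]
((548.088134765625, 43.5479850769043), (10.973334312438965, 98.26286315917969), 44.57923889160156) 0.1562614529925196
tt ((0.5466388463973999, 0.03173540532588959), 0.10179366171360016)
noz 328 [ 0.39332746 -0.11086684  0.0708817 ] [0.5635689  0.22428869 0.11828872] [0.53068493 0.07058867 0.10493452]
side 2722 ((538.67822265625, 56.412933349609375), (296.9586181640625, 210.7445068359375), 55.64860153198242) 0.11493055360256232
handle 175 [0.54162181 0.05093953 0.15138775] [0.07208447 0.07253079 0.0189202 ]
((543.6849975585938, 46.12964630126953), (13.191934585571289, 100.20894622802734), 43.912193298339844) 0.15806073261049725
tt ((0.5244914293289185, 0.054416026920080185), 0.11394991725683212)
noz 529 [ 0.38850542 -0.10684023  0.07026053] [0.55974434 0.22898386 0.11831008] [0.51095229 0.14591416 0.1044579 ]
```

```bash
python3 - <<'E'
from h import *
for n,(a,b,c,e) in {"scene":(170,260,280,420),"side":(170,280,260,390)}.items():
    W=np.load(n+".npy")[a:b,c:e].reshape(-1,3)
    c0=np.array([.507,.006]);D=np.hypot(*(W[:,:2]-c0).T)
    L=W[(W[:,2]>.109)&(W[:,2]<.119)&(D<.125)]
    print(n,cv2.minAreaRect(L[:,:2].astype(np.float32)*1000))
    H=W[(W[:,2]>.143)&(W[:,2]<.165)&(D<.1)]
    x,y=H[:,:2].mean(0);w,V=np.linalg.eigh(np.cov(H[:,:2].T));print("bar",x,y,V[:,1])
    N=W[(W[:,2]>.06)&(W[:,2]<.125)&(D>.14)&(D<.24)];print("noz",N.min(0),N.max(0),np.median(N,0))
    S=W[(W[:,2]>.015)&(W[:,2]<.06)&(D>.118)&(D<.15)];print("lug/post",np.c_[S,np.degrees(np.arctan2(S[:,1]-c0[1],S[:,0]-c0[0]))][::max(1,len(S)//12)].round(3))
E
```

```text
scene ((505.5511169433594, 4.3530731201171875), (152.09286499023438, 185.84036254882812), 43.548187255859375)
bar 0.5503963326664804 0.04246973091154026 [-0.69279009  0.7211393 ]
noz [0.52650786 0.16103699 0.06146072] [0.5635689  0.22428869 0.11678003] [0.55042689 0.20176557 0.10266941]
lug/post [[ 4.73000e-01 -1.31000e-01  1.70000e-02 -1.03852e+02]
 [ 4.89000e-01 -1.32000e-01  1.50000e-02 -9.75170e+01]
 [ 4.72000e-01  1.41000e-01  1.50000e-02  1.04299e+02]
 [ 5.06000e-01 -1.27000e-01  1.60000e-02 -9.04810e+01]
 [ 5.11000e-01  1.34000e-01  1.60000e-02  8.80670e+01]
 [ 5.10000e-01  1.47000e-01  1.50000e-02  8.89500e+01]
 [ 5.24000e-01  1.46000e-01  1.70000e-02  8.32110e+01]
 [ 5.82000e-01  1.19000e-01  1.50000e-02  5.64520e+01]
 [ 5.99000e-01 -9.40000e-02  1.50000e-02 -4.74050e+01]
 [ 5.91000e-01  1.07000e-01  1.60000e-02  5.03660e+01]
 [ 5.98000e-01  9.60000e-02  1.60000e-02  4.45580e+01]
 [ 6.26000e-01 -5.90000e-02  1.60000e-02 -2.84890e+01]
 [ 6.33000e-01  5.20000e-02  1.50000e-02  1.98500e+01]
 [ 6.38000e-01  2.70000e-02  1.50000e-02  8.92500e+00]
 [ 6.37000e-01  4.10000e-02  1.50
[... 334 characters left out ...]
-4.90000e-02  1.60000e-02 -2.36480e+01]
 [ 3.84000e-01 -1.40000e-02  1.50000e-02 -1.70871e+02]
 [ 3.69000e-01  3.10000e-02  4.10000e-02  1.69785e+02]
 [ 3.73000e-01  3.60000e-02  3.40000e-02  1.67495e+02]
 [ 3.77000e-01  3.60000e-02  2.40000e-02  1.66972e+02]
 [ 6.10000e-01  9.00000e-02  1.50000e-02  3.91940e+01]
 [ 4.33000e-01  1.01000e-01  2.80000e-02  1.28100e+02]
 [ 4.29000e-01  1.08000e-01  2.80000e-02  1.27423e+02]
 [ 4.33000e-01  1.12000e-01  2.60000e-02  1.24763e+02]
 [ 4.36000e-01  1.09000e-01  1.60000e-02  1.24600e+02]
 [ 5.21000e-01  1.34000e-01  1.60000e-02  8.39060e+01]
 [ 4.13000e-01  1.19000e-01  2.00000e-02  1.29764e+02]
 [ 5.24000e-01  1.51000e-01  1.50000e-02  8.33810e+01]]
```

```bash
python3 -m inch '[[0.0445,-0.0055,0,0,0,-0.12,0],[0.0445,-0.0055,0.01,0,0,-0.24,0],[0.0445,-0.0055,0.02,0,0,-0.36,0],[0.0445,-0.0055,0.03,0,0,-0.48,0],[0.0445,-0.0055,0.03,0,0,-0.60,0],[0.0445,-0.0055,0.03,0,0,-0.70,0],[0.0445,-0.0055,0.03,0,0,-0.77,0],[0.0445,-0.0055,0.03,0,0,-0.77,0],[0.0445,-0.0055,0.03,0,0,-0.77,0]]' 25
python3 - <<'E'
from h import *
o=telemetry.get_obs();print(o["q"],o["ee_pos"],o["tcp_rot"])
im,d=optics.camera("wrist");i=optics.camera_info("wrist");print(i)
cv2.imwrite("pics/w1.png",im[...,::-1])
K=np.array(i["camera_matrix"]);v,u=np.mgrid[:400,:640];x=(u-K[0,2])/K[0,0];y=(v-K[1,2])/K[1,1]
r=np.hypot(x,y);s=np.tan(r)/np.maximum(r,1e-9);P=np.stack([x*s*d,y*s*d,d],-1)
M=np.array(i["mount"]);P=P@M[:3,:3].T+M[:3,3]
W=P@R.from_euler('xyz',o["tcp_rot"],degrees=True).as_matrix().T+o["ee_pos"]
W=W[(d>0)&(r<1.3)]
D=np.hypot(*(W[:,:2]-[.505,.006]).T)
H=W[(W[:,2]>.145)&(W[:,2]<.165)&(np.hypot(*(W[:,:2]-[.545,.0445]).T)<.045)]
w,V=np.linalg.eigh(np.cov(H[:,:2].T));print("bar",len(H),H.mean(0),H[:,2].max(),V[:,1],w**.5)
print(cv2.minAreaRect(H[:,:2].astype(np.float32)*1000))
L=W[(W[:,2]>.109)&(W[:,2]<.119)&(D<.125)];print(cv2.minAreaRect(L[:,:2].astype(np.float32)*1000))
E
```

```text
time: 0.85
ee_pos: [0.5444, 0.0445, 0.201]
tcp_rot: [-180.0, -0.0, 134.0]
wrist_force: [-0.1, 0.3, -1.0]
opening: 0.0852
[ 4.67172683e+00  3.94689716e+00  5.61735711e+00  9.16990532e+01
 -2.15636762e-04  5.06907459e+01] [0.54441456 0.0444875  0.20101183] [-1.79977740e+02 -1.79471652e-02  1.33980977e+02]
{'camera_matrix': array([[309.70691629,   0.        , 314.49035318],
       [  0.        , 309.70691629, 202.11887832],
       [  0.        ,   0.        ,   1.        ]]), 'mount': array([[ 9.69657507e-04, -9.44697069e-01, -3.27942843e-01,
         8.44194641e-02],
       [ 9.99999442e-01,  1.05314273e-03, -7.69764608e-05,
         3.08586098e-04],
       [ 4.18090056e-04, -3.27942586e-01,  9.44697563e-01,
        -1.42253998e-01],
       [ 0.00000000e+00,  0.00000000e+00,  0.00000000e+00,
         1.00000000e+00]])}
bar 2084 [0.5414291  0.0467408  0.15239733] 0.15562336164420856 [-0.68520257  0.72835255] [0.00337424 0.02571565]
((544.5033569335938, 43.95618438720703), (11.901400566101074, 89.75288391113281), 43.38237762451172)
((501.9518737792969, 4.2899169921875), (150.7331085205078, 184.81417846679688), 43.34292221069336)
```

View pics/w1.png

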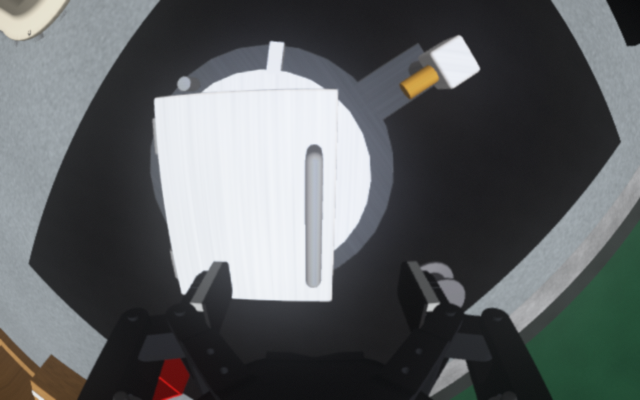

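The wrist view shows the bar at (314,215), parallel to the fingers and roughly midway between them. The lug is at (275,55), the post at (184,85) and the nozzle at (420,80). I'll descend and grip.

```bash
python3 -m inch '[[0,0,0.03,0,0,0.01,0],[0,0,0.055,0,0,0.01,0],[0,0,0.072,0,0,0.01,0],[0,0,0.072,0,0,0.01,0],[0,0,0.072,0,0,0.01,0.5],[0,0,0.072,0,0,0.01,0.7],[0,0,0.072,0,0,0.01,1],[0,0,0.072,0,0,0.01,1],[0,0,0.072,0,0,0.01,1],[0,0,0.072,0,0,0.01,1],[0,0,0.072,0,0,0.01,1],[0,0,0.072,0,0,0.01,1]]' 25
```

```text
time: 1.9
ee_pos: [0.544, 0.0437, 0.1299]
tcp_rot: [-179.9, 0.0, 133.5]
wrist_force: [-4.6, -4.7, 4.5]
opening: 0.0109
```

```bash
python3 -m inch '[[0.0014,-0.0005,0,0,0,-0.025,1],[0.0027,-0.001,0,0,0,-0.05,1],[0.0055,-0.0013,0,0,0,-0.1,1],[0.0082,-0.0016,0,0,0,-0.15,1],[0.0109,-0.0021,0,0,0,-0.2,1],[0.0109,-0.0021,0,0,0,-0.2,1]]' 25
python3 -c "
from h import *
im,d=optics.camera('wrist');cv2.imwrite('pics/w2.png',im[...,::-1]);print(telemetry.get_obs()['wrist_force'],telemetry.get_obs()['torque'])"
```

```text
time: 2.4
ee_pos: [0.5355, 0.0511, 0.13]
tcp_rot: [180.0, 0.0, 145.2]
wrist_force: [-1.1, -1.3, 4.5]
opening: 0.011
[-1.67097119 -0.30668319  5.77539406] [-0.21375215  0.30831353  0.0937089 ]
```

View pics/w2.png

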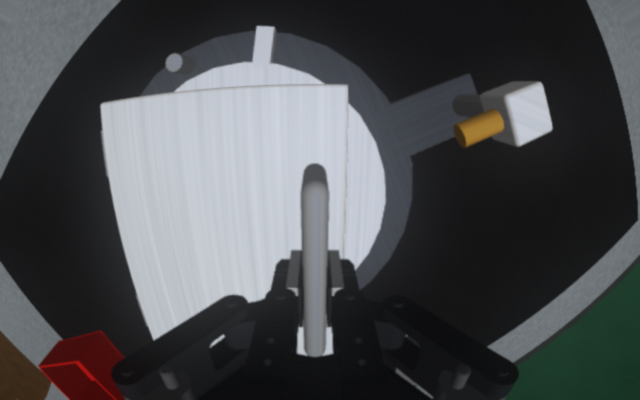

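The bar is held in the jaws at (315,260), and the lid has turned with the gripper. The lug at (264,45) is closing on the post at (175,62), so I'll keep turning.

```bash
python3 -m inch '[[0.0027,-0.0001,-0.0003,0,0,-0.05,1],[0.0055,-0.0003,-0.0003,0,0,-0.1,1],[0.0082,-0.0006,-0.0005,0,0,-0.15,1],[0.0109,-0.0011,-0.0005,0,0,-0.2,1],[0.0136,-0.0017,-0.0005,0,0,-0.25,1],[0.0163,-0.0025,-0.0005,0,0,-0.3,1],[0.0163,-0.0025,-0.0005,0,0,-0.3,1]]' 25
python3 -c "
from h import *
o=telemetry.get_obs();print(o['wrist_force'],o['torque'])
im,d,W=cloud('scene');np.save('s3.npy',W);cv2.imwrite('pics/s3.png',cv2.resize(im[150:270,250:430,::-1],None,fx=4,fy=4))
im,d=optics.camera('wrist');cv2.imwrite('pics/w3.png',im[...,::-1])"
```

```text
time: 3.03
ee_pos: [0.5208, 0.0585, 0.13]
tcp_rot: [180.0, 0.0, 162.3]
wrist_force: [1.5, 0.5, 2.2]
opening: 0.0111
[1.4869885  0.45962259 2.21962028] [-0.00111046 -0.10026074  0.05139696]
```

View pics/w3.png

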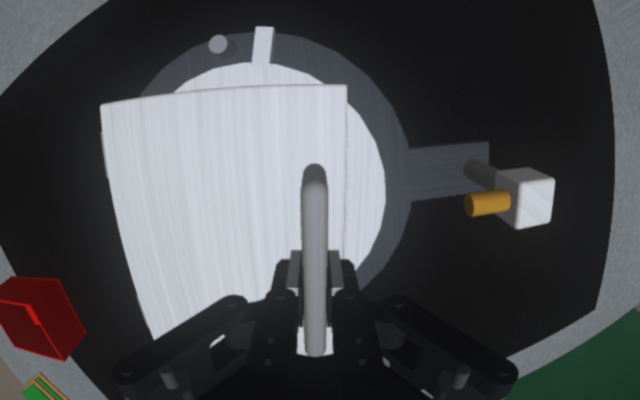

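The post at (218,44) is now about 28 px from the lug at (264,45), which is roughly 0.15–0.2 rad. I'll creep up to the stop.

```bash
python3 -m inch '[[0.0027,-0.0001,0,0,0,-0.05,1],[0.0055,-0.0003,0,0,0,-0.1,1],[0.0066,-0.0004,0,0,0,-0.12,1],[0.0066,-0.0004,0,0,0,-0.12,1]]' 25
python3 -m inch '[[0.0011,0,0,0,0,-0.02,1],[0.0022,0,0,0,0,-0.04,1],[0.0022,0,0,0,0,-0.04,1]]' 25
python3 -m inch '[[0.0011,0,0,0,0,-0.02,1],[0.0022,0,0,0,0,-0.04,1],[0.0022,0,0,0,0,-0.04,1]]' 25
python3 -c "
from h import *
o=telemetry.get_obs();print(o['wrist_force'],o['torque'])
im,d=optics.camera('wrist');cv2.imwrite('pics/w4.png',im[...,::-1])"
```

```text
time: 3.47
ee_pos: [0.5146, 0.0601, 0.13]
tcp_rot: [180.0, 0.0, 169.0]
wrist_force: [2.6, 1.0, 3.3]
opening: 0.0106
time: 3.72
ee_pos: [0.5137, 0.0603, 0.1301]
tcp_rot: [180.0, 0.2, 171.4]
wrist_force: [11.4, 0.1, 0.6]
opening: 0.0112
time: 3.97
ee_pos: [0.5131, 0.0602, 0.1305]
tcp_rot: [180.0, 0.4, 173.6]
wrist_force: [18.3, -1.9, -1.8]
opening: 0.0111
[18.25975952 -1.85062166 -1.77838303] [-0.34737221 -3.64525215 -0.41526607]
```

View pics/w4.png

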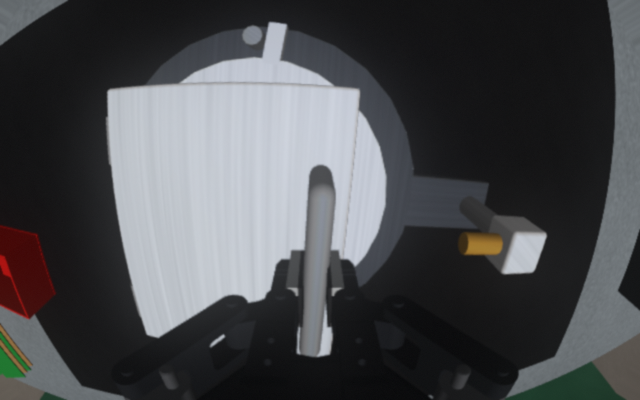

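The lug at (275,42) now rests on the post at (252,35). The force has risen to 18 N, so the turntable is at its stop. I'll take the over-rotation back out, keep a light push and tighten the grip.

```bash
python3 -m inch '[[-0.0012,0,0,0,0,0.03,1],[-0.0015,0,0,0,0,0.06,1],[-0.0015,0,0,0,0,0.06,1],[-0.0015,0,0,0,0,0.06,1],[-0.0015,0,0,0,0,0.06,1]]' 60
python3 -m inch '[[0,-0.0005,-0.001,0,0,0,1],[0,-0.0009,-0.0025,0,0,0,1],[0,-0.0009,-0.0025,0,0,0,1]]' 60
python3 -c "
from h import *
o=telemetry.get_obs();print(o['wrist_force'],o['torque'])"
```

```text
time: 4.43
ee_pos: [0.5133, 0.0603, 0.1301]
tcp_rot: [180.0, 0.2, 170.2]
wrist_force: [12.7, -1.3, -0.6]
opening: 0.0098
time: 4.68
ee_pos: [0.5131, 0.0598, 0.1318]
tcp_rot: [179.9, 0.2, 170.2]
wrist_force: [15.0, 1.4, -7.6]
opening: 0.0099
[15.01677451  1.44276934 -7.57016672] [ 0.45164687 -2.85336086  0.3695824 ]
```

```bash
python3 -m inch '[[0,-0.0005,-0.0015,0,0,0,1],[0,-0.001,-0.003,0,0,0,1],[0,-0.0016,-0.0045,0,0,0,1],[0,-0.0022,-0.006,0,0,0,1],[0,-0.0028,-0.0075,0,0,0,1],[0,-0.0034,-0.009,0,0,0,1],[0,-0.004,-0.0105,0,0,0,1],[0,-0.004,-0.0105,0,0,0,1]]' 60
python3 -c "
from h import *
o=telemetry.get_obs();print(o['wrist_force'],o['torque'])"
```

```text
time: 5.35
ee_pos: [0.5116, 0.0558, 0.1429]
tcp_rot: [180.0, 0.1, 170.1]
wrist_force: [7.4, 0.1, -0.1]
opening: 0.0095
[ 7.39315611  0.14597455 -0.10506958] [ 0.53547868 -1.48639323 -0.29011766]
```

```bash
python3 -m inch '[[0,-0.0007,-0.0015,0,0,0,1],[0,-0.0014,-0.003,0,0,0,1],[0,-0.0021,-0.0045,0,0,0,1],[0,-0.0029,-0.006,0,0,0,1],[0,-0.0037,-0.0075,0,0,0,1],[0,-0.0042,-0.0083,0,0,0,1],[0,-0.0042,-0.0083,0,0,0,1],[0,-0.0042,-0.0083,0,0,0,1]]' 60
python3 - <<'E'
from h import *
o=telemetry.get_obs();print(o['wrist_force'],o['torque'])
ax=np.array([.504,.0055])
for n in('side','scene'):
    im,d,W=cloud(n);np.save(n+'5.npy',W)
    cv2.imwrite(f'pics/{n}5.png',cv2.resize(im[140:300,230:430,::-1],None,fx=3.5,fy=3.5))
    f=np.radians(79.8);e=np.array([np.cos(f),np.sin(f)]);t=np.array([-e[1],e[0]])
    Q=W.reshape(-1,3);X=(Q[:,:2]-ax)@e;Y=(Q[:,:2]-ax)@t
    m=(abs(Y)<.088)&(X>-.07)&(X<.068)&(Q[:,2]>.105)&(Q[:,2]<.15)&((X<.03)|(abs(Y)>.055))
    for _ in range(6):
        c=np.linalg.lstsq(np.c_[X[m],Y[m],np.ones(m.sum())],Q[m,2],rcond=None)[0]
        m&=abs(np.c_[X,Y,np.ones(len(X))]@c-Q[:,2])<.006
    print(n,m.sum(),"lid angle",np.arctan(c[0]),"side tilt",c[1],"z axis",c[2])
E
```

```text
time: 6.02
ee_pos: [0.5113, 0.0522, 0.1506]
tcp_rot: [179.9, 0.1, 170.2]
wrist_force: [11.7, 4.5, -5.3]
opening: 0.0098
[11.74536008  4.47785673 -5.34095688] [ 1.08690851 -2.30625792  0.00832379]
side 952 lid angle 0.15706645860303237 side tilt -0.0003631510726523901 z axis 0.12703081838011152
scene 1416 lid angle 0.1563797919760796 side tilt -0.0009541927267467804 z axis 0.1250763589438432
```

View pics/side5.png

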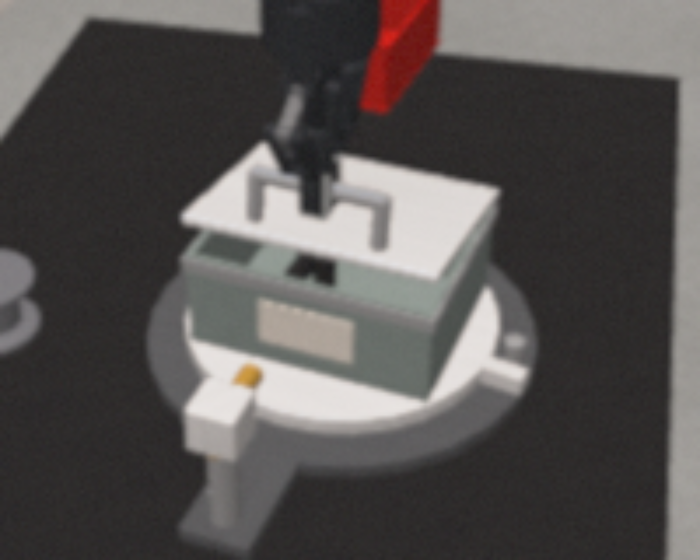

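The side view shows the lid open, with the bar held by the fingers at about (315,190). The lug at (505,372) rests by the post at (515,345). I'll let it settle, check again and hand in.

```bash
python3 -m inch '[[0,0,0,0,0,0,1],[0,0,0,0,0,0,1],[0,0,0,0,0,0,1],[0,0,0,0,0,0,1],[0,0,0,0,0,0,1],[0,0,0,0,0,0,1]]' 60
python3 - <<'E'
from h import *
o=telemetry.get_obs();print(o['wrist_force'],abs(o['qd']).max())
ax=np.array([.504,.0055]);W=cloud('scene')[2].reshape(-1,3);D=np.hypot(*(W[:,:2]-ax).T)
f=np.radians(79.8);e=np.array([np.cos(f),np.sin(f)]);X=(W[:,:2]-ax)@e;Y=(W[:,:2]-ax)@[-e[1],e[0]]
L=W[(abs(W[:,2]-(.126+.158*X))<.006)&(X>-.085)&(X<.085)&(abs(Y)<.11)]
print("lid yaw",cv2.minAreaRect(L[:,:2].astype(np.float32)*1000))
z=np.polyfit(X[(abs(Y)<.08)&(X<.02)&(X>-.06)&(abs(W[:,2]-(.126+.158*X))<.006)],W[(abs(Y)<.08)&(X<.02)&(X>-.06)&(abs(W[:,2]-(.126+.158*X))<.006),2],1);print("angle",np.arctan(z[0]))
E
```

```text
time: 6.62
ee_pos: [0.5113, 0.0522, 0.1506]
tcp_rot: [179.9, 0.1, 170.2]
wrist_force: [11.2, 3.2, -5.5]
opening: 0.01
[11.19027044  3.16760407 -5.49348818] 0.07632543677257445
lid yaw ((505.9239807128906, 1.0499191284179688), (148.4744415283203, 186.73171997070312), 79.67166900634766)
angle 0.155440796052573
```

```bash
python3 -c "
from h import *
print(order.job_done())"
```

```text
the job is handed in; nothing more can be done
None
```

I turned the dry box anticlockwise by its handle until the lug met the stop post, then pulled the lid free of its seal. I handed the job in at about 6.7 s with the gripper still holding the lid open; no verdict was reported.

**At the stop:** the sideways force rose to 18 N there. At hand-in I was still pushing with about 11 N, which is more than the turntable's friction. The lid's yaw measured 79.7°, within about 2° of my rough estimate of the nozzle's direction (78°).

**Lid opening:** the final measurement was 0.155 rad, about 23 mm at the front edge, and the two fixed cameras agreed on about 0.157 rad just before. It stood still between my last two checks. The fingers were closed on the bar with 60 N set and a 10 mm opening, slightly less than the 12 mm bar.

**Seal:** I did not measure the lid angle while turning. I kept the handle's height within about 1 mm and saw no upward pull above about 2 N, so the seal should have held. During the lift the pull peaked at 7.6 N in my readings. The 12–15 N release must have fallen between readings.

**Bin, screwdriver and reel:** I did not re-measure their positions. The gripper stayed above the box throughout and nothing came near them.

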